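Find the loose terminal bolt and hold its cover open

ROBOT

A 7-joint arm with a two-finger parallel gripper is mounted at the origin on a cart in front of the work surface, level with it; the furniture and walls round the work are solid. World frame = base frame: x ahead of the robot, y to its left, z up, the work surface at z = 0. Lengths are in mm, angles in rad, forces in N, time in s.
With the tool pointing down it reaches from about 400 to 750 mm from the base axis. Payload 19.5 kg.
Tool frame: the origin (TCP) lies between the finger pads; the fingertips stand 19 mm ahead of it and the grasp point (between the pads) is the TCP; z points along the fingers, y is the line along which they close (so a half turn about z gives the same grasp; the last joint's range is limited). The gripper opens to 85 mm and grips with 20 to 120 N. Pads are 22 mm wide; open, the fingers measure 114 mm over their backs; the gripper's body (76 mm by 85 mm) begins 54 mm behind the grasp point. The pads swing forward as they close: fully open they stand 13 mm farther back than shut.
Start: joints at [1.128, 0.707, -0.028, 1.485, 0.022, 0.951, -0.075], TCP at [224.33, -529.408, 250.268] pointing down, gripper open.
Joint ranges: [-2.71, 2.71], [-0.32, 2.16], [-1.57, 1.52], [0, 2.45], [-1.46, 4.6], [0, 2.02], [-2.83, 2.83]. Speed limits (rad/s): [1.89, 1.89, 2.57, 2.57, 3.01, 3.01, 3.01].

INTERFACE

Orientations are given as a unit quaternion [w, x, y, z].
In Python, from plant import robot gives the robot as it stands. Calls block until the motion is done:
- robot.move_ptp(position, orientation): joint-space move of the TCP to a pose.
- robot.move_linear(position, speed=150, attitude=None, guard=None): straight line of the TCP; attitude=None keeps the orientation; speed is the mean speed in mm/s. With guard (N) it stops when the force on the tool has changed by that much, and returns True; else False.
- robot.goto_joints(angles): joint-space move.
- robot.release() and robot.clamp(effort=None): open the fingers fully, or close them until they stop; effort is the grip in N (None keeps the last).
- robot.sleep(seconds).
- robot.inverse_kinematics(position, orientation): joint angles nearest the present ones, or None.
- robot.get_state(): the state.
- robot.grab_frame(name): name is "side" or "top"; returns a dict with "frame" (420x560x3 uint8, red, green, blue), "intrinsics" (3x3 intrinsics, pixels), "distortion" ([k1, k2, p1, p2, k3] as OpenCV has them; the pictures are not rectified), "R" (3x3) and "t" (3): a world point X has camera coordinates R X + t. Camera axes: x right, y down, z forward; pixel columns grow to the right and rows downward; lengths in mm; the calibration is good to about 2 mm. A picture is of the moment at which its call begins. There is no depth.
A pose or a line that the arm cannot do raises robot.Unreachable and nothing moves.
- robot.hand_in(): hands the job in; it is judged then, once.
The state is a dict: "clock": time; "q": joint angles; "joint_velocities": joint speeds; "effort": joint torques, N m; "position": TCP position; "eef_rot": TCP orientation; "ft_force": force on the tool from outside, world axes, zero at the start; "wrist_torque": the same for the moment, N m; "finger_gap": opening from 0.0 (shut) to 1.0 (fully open); "gripper_force": force on a finger pad.
Only numpy, scipy, OpenCV 4.12 (cv2) and the standard library are available. Lean on these libraries where they do the work, as an engineer would, in place of code of your own. Each camera call takes 0.05 s, during which the arm holds its last target. There are 200 camera calls.

TASK

One of the three bolts in the black capacitor unit is loose and I want to get at it: take the screwdriver from its wooden block and, with its tip, first press the recessed discharge button at the end of the unit right in and keep it in for about a second, so that the terminals are dead. Then tap the bolt heads with the tip through the holes in their closed covers until you find the one that gives, push that one down as far as it goes, and stand the screwdriver back in its block. Finally take the loose bolt's cover by its tongue, swing it up by 60 degrees or more and finish while still holding it open for me, as it falls shut by itself; the other covers stay closed and the things lying around stay where they are.

Things in the scene. Friction and masses are not known exactly. Their poses are not given: they have to be found in the camera images.
- terminal_unit: black three-pole capacitor terminal unit, fixed. Origin on the table under the middle bolt; x to its rear (hinges, then capacitor cans up to 81 mm high), y along the row to the end pod, z up. Base 133 x 276 x 14 mm; bolts at x = 0, y = -70, 0, 70 mm between barriers 46 mm high; tops of the closed covers 55 mm above the table; button pod at y = 137 mm, 60 mm high
- button_top (a point): top centre of the discharge button, a 14 mm white plunger in an 18 mm round well in the top of the pod, 7 mm below the pod's top (pod top 60 mm above the table); z up
- discharge (a joint): travel of the discharge button: 0 out, 0.004 m fully in; starts to move at 1.2 N, fully in at 4 N, springs back
- bolt_a: pole A: top centre of its steel hex bolt head (17 mm across), 47 mm above the table, 8 mm under the cover's top, below the cover's 18 mm hole; z up. The poles look alike; their order in the row varies. One bolt is loose: pushed with 2 N it slides down 5 mm to a stop and stays down; tight ones do not move under 30 N
- bolt_b: pole B: top centre of its steel hex bolt head (17 mm across), 47 mm above the table, 8 mm under the cover's top, below the cover's 18 mm hole; z up. The poles look alike; their order in the row varies. One bolt is loose: pushed with 2 N it slides down 5 mm to a stop and stays down; tight ones do not move under 30 N
- bolt_c: pole C: top centre of its steel hex bolt head (17 mm across), 47 mm above the table, 8 mm under the cover's top, below the cover's 18 mm hole; z up. The poles look alike; their order in the row varies. One bolt is loose: pushed with 2 N it slides down 5 mm to a stop and stays down; tight ones do not move under 30 N
- tongue_a (a point): grip point on pole A's cover: its tongue, 10 mm wide (along y, the hinge direction), 8 mm thick, sticks 37 mm out of the cover's front edge to -x, 24 mm of it behind this point; centre 52 mm above the table when closed. Next tongues 70 mm away; beside and under it nothing rises above 14 mm. Axes as terminal_unit's when closed
- tongue_b (a point): grip point on pole B's cover: its tongue, 10 mm wide (along y, the hinge direction), 8 mm thick, sticks 37 mm out of the cover's front edge to -x, 24 mm of it behind this point; centre 52 mm above the table when closed. Next tongues 70 mm away; beside and under it nothing rises above 14 mm. Axes as terminal_unit's when closed
- tongue_c (a point): grip point on pole C's cover: its tongue, 10 mm wide (along y, the hinge direction), 8 mm thick, sticks 37 mm out of the cover's front edge to -x, 24 mm of it behind this point; centre 52 mm above the table when closed. Next tongues 70 mm away; beside and under it nothing rises above 14 mm. Axes as terminal_unit's when closed
- cover_a (a joint): hinge of pole A's cover (grey plate 54 x 48 x 4 mm, 35 g): 0 closed, grows as the tongue swings up, stop at 1.4 rad. The hinge line runs along the unit's y, 82 mm to the rear (+x) of the tongue's grip point and 1 mm higher when closed. A weak spring (0.03 to 0.06 N m) and its weight shut it when let go
- cover_b (a joint): hinge of pole B's cover (grey plate 54 x 48 x 4 mm, 35 g): 0 closed, grows as the tongue swings up, stop at 1.4 rad. The hinge line runs along the unit's y, 82 mm to the rear (+x) of the tongue's grip point and 1 mm higher when closed. A weak spring (0.03 to 0.06 N m) and its weight shut it when let go
- cover_c (a joint): hinge of pole C's cover (grey plate 54 x 48 x 4 mm, 35 g): 0 closed, grows as the tongue swings up, stop at 1.4 rad. The hinge line runs along the unit's y, 82 mm to the rear (+x) of the tongue's grip point and 1 mm higher when closed. A weak spring (0.03 to 0.06 N m) and its weight shut it when let go
- driver_grip (a point): centre of the handle of the small screwdriver (red handle 69 mm long, about 16 mm thick, 144 mm over all, 50 g), which starts upright in the wooden block, tip down. Its x axis points along the screwdriver to the tip, which lies 109 mm from here; the handle's lower end is 35 mm from here
- driver_tip (a point): end of the screwdriver's blade, 109 mm from the handle's centre; the blade is a straight steel rod 5 to 6 mm thick and 74 mm long
- block_hole (a point): mouth of the 11 mm wide, 80 mm deep hole in the top of the fixed wooden block (52 x 100 x 84 mm, long side along y; this point 84 mm above the table). With the screwdriver home its handle rests on the block's top, the handle's centre 35 mm above this point. Four steel driver bits, 12 mm high, stand round it at x = 13, y = 35 mm either way
- multimeter: bystander: dark hand multimeter, 145 x 70 x 43 mm, lying to the left of the unit; origin at its underside
- terminal_strip: bystander: white strip connector, 20 x 110 x 16 mm, lying in front of the unit; origin at its underside
- heat_sink: bystander: small finned heat sink, 45 x 45 x 18 mm, lying behind the wooden block; origin at its underside
- tape_yellow: bystander: roll of insulating tape, 58 x 56 x 19 mm, lying to the right; origin at its underside
Not all that is in view belongs to the job. Leave any yellow look-alike of the part that bears block_hole alone.

How it is judged (in metres and radians):
On the way, in this order (a step that is already met when the one before it is completed fails the run):
1. the discharge button is kept in by the screwdriver (value of joint discharge above 0.0028 m and contact force between screwdriver and discharge above 0.5 N), for 0.6 s.
2. the loose bolt is pushed down by the screwdriver, its cover closed (((distance of bolt_a from where it was at the start of the episode above 0.003 m and contact force between screwdriver and bolt_a above 0.3 N and value of joint cover_a below 0.1 rad) or (distance of bolt_b from where it was at the start of the episode above 0.003 m and contact force between screwdriver and bolt_b above 0.3 N and value of joint cover_b below 0.1 rad) or (distance of bolt_c from where it was at the start of the episode above 0.003 m and contact force between screwdriver and bolt_c above 0.3 N and value of joint cover_c below 0.1 rad))), for 0.05 s.
3. the screwdriver stands in its block again, let go (horizontal distance between driver_tip and block_hole below 0.01 m and horizontal distance between driver_grip and block_hole below 0.012 m and z of driver_grip in the frame of block_hole below 0.043 m and contact force between the fingers and screwdriver below 0.1 N), for 0.2 s.
At the end, for the whole second after the job is handed in: The fingers hold the loose (sunk) bolt's cover at rest, open at least 0.9 rad; the other covers are closed (under 0.08 rad); the screwdriver stands in its block (tip within 10 mm, handle centre within 12 mm of the hole's axis, handle within 8 mm of resting), let go (all of step 3 and ((distance of bolt_a from where it was at the start of the episode above 0.003 m and value of joint cover_a above 0.9 rad and contact force between the fingers and cover_a above 0.3 N and velocity of joint cover_a between -0.1 and 0.1 rad/s and value of joint each of cover_b, cover_c below 0.08 rad) or (distance of bolt_b from where it was at the start of the episode above 0.003 m and value of joint cover_b above 0.9 rad and contact force between the fingers and cover_b above 0.3 N and velocity of joint cover_b between -0.1 and 0.1 rad/s and value of joint each of cover_a, cover_c below 0.08 rad) or (distance of bolt_c from where it was at the start of the episode above 0.003 m and value of joint cover_c above 0.9 rad and contact force between the fingers and cover_c above 0.3 N and velocity of joint cover_c between -0.1 and 0.1 rad/s and value of joint each of cover_a, cover_b below 0.08 rad))); the arm keeps its last pose, push and grip.
It fails at once if a cover is opened whose bolt has not been found loose and pushed down ((value of joint cover_a above 0.3 rad and not (distance of bolt_a from where it was at the start of the episode above 0.003 m)) or (value of joint cover_b above 0.3 rad and not (distance of bolt_b from where it was at the start of the episode above 0.003 m)) or (value of joint cover_c above 0.3 rad and not (distance of bolt_c from where it was at the start of the episode above 0.003 m))).
It fails at once if a bystander is pushed away (distance of any of multimeter, terminal_strip, heat_sink, tape_yellow from where it was at the start of the episode above 0.03 m).
It also fails if it takes over 64 s, if anything falls off the work surface, if the arm or the gripper's body presses on something with over 40 N, if the wrist force passes 120 N, or if a joint passes its speed limit or range.

## Working session

There is one attempt and no reset: what is moved stays moved. The work goes in short steps, each a Python script; the robot and the scene stay as the last script left them, time stands still between calls to the robot, and variables do not carry over. Pictures are saved under pics/ and viewed, at most 10 in all, crops included, and the job is handed in when it is done.

```bash
ls; mkdir -p pics
python3 - <<'E'
from plant import robot
import cv2,pickle
for n in("top","side"):
    f=robot.grab_frame(n); pickle.dump(f,open(f"pics/{n}0.pkl","wb"))
    cv2.imwrite(f"pics/{n}0.png",f["frame"][:,:,::-1])
    print(n,f["intrinsics"],f["distortion"],f["R"],f["t"])
print(robot.get_state())
E
```

```text
pics
top [[407.8701357    0.         284.76540425]
 [  0.         407.8701357  214.21208535]
 [  0.           0.           1.        ]] [-0.12393897  0.          0.          0.          0.        ] [[ 0.01036716 -0.99973161  0.02071765]
 [-0.985677   -0.0137047  -0.16808638]
 [ 0.1683252  -0.01867834 -0.98555454]] [ -19.04114895  533.87240631 1055.18467779]
side [[477.90986021   0.         270.8911773 ]
 [  0.         477.90986021 201.69193862]
 [  0.           0.           1.        ]] [-0.14558459  0.          0.          0.          0.        ] [[ 0.99721804 -0.07386294  0.01002258]
 [-0.03904717 -0.63217654 -0.77383986]
 [ 0.06349413  0.77129572 -0.63330199]] [-527.39670979   95.65072668 1537.49672478]
{'clock': 0.1, 'q': array([ 1.12828155,  0.7070585 , -0.02760449,  1.48493215,  0.02200069,
        0.95094544, -0.0754917 ]), 'joint_velocities': array([-0.00030872, -0.00069749, -0.00055788, -0.00124042,  0.00086149,
        0.00083033, -0.0007166 ]), 'effort': array([ 3.82498241e-03, -8.84283400e+01,  1.23724703e+00, -2.36450440e+01,
        1.71678280e-02,  5.16992121e-03,  9.44128283e-05]), 'position': array([ 224.25394158, -529.22297566,  249.86887227]), 'eef_rot': array([-5.05436697e-04,  9.79985618e-01,  1.99067621e-01, -1.24094943e-04]), 'ft_force': array([0.03576917, 0.09605724, 0.38542247]), 'wrist_torque': array([-0.05273286, -0.03528903,  0.0132742 ]), 'gripper_force': 0.0, 'finger_gap': 1.0040759194573614}
```

View pics/top0.png

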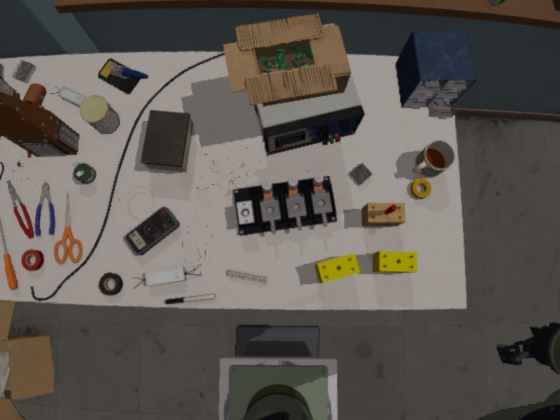

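View pics/side0.png

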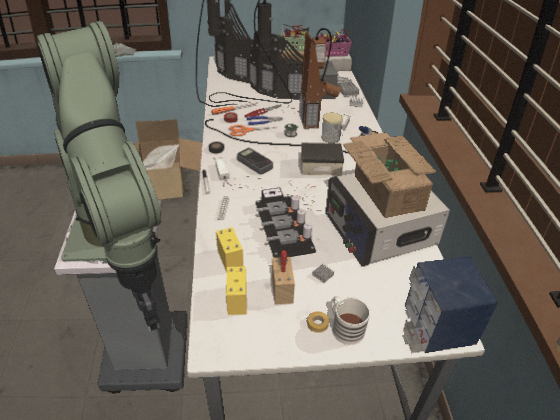

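The top view shows the unit at about (285,205), with the pod at its left end (245,212). The wooden block is at (385,213) with the red driver at (391,210), and the yellow look-alikes are at (338,268) and (397,262). Next I'll enlarge both views.

```bash
cat > h.py <<'E'
import numpy as np,cv2,pickle
def load(n): return pickle.load(open(f"pics/{n}.pkl","rb"))
def ray(f,px):
    u=cv2.undistortPointsIter(np.array([[px]],float),f["intrinsics"],f["distortion"],None,None,(3,50,1e-9))[0,0]
    R,t=np.array(f["R"]),np.array(f["t"]); return -R.T@t, R.T@np.array([u[0],u[1],1.])
def plane(f,px,z):
    c,d=ray(f,px); return c+d*(z-c[2])/d[2]
def proj(f,P):
    R=np.array(f["R"]);return cv2.projectPoints(np.array(P,float).reshape(-1,1,3),cv2.Rodrigues(R)[0],np.array(f["t"]),f["intrinsics"],f["distortion"])[0][:,0]
def tri(fa,pa,fb,pb):
    c1,d1=ray(fa,pa);c2,d2=ray(fb,pb);d1/=np.linalg.norm(d1);d2/=np.linalg.norm(d2)
    s=np.linalg.lstsq(np.c_[d1,-d2],c2-c1,rcond=None)[0];a=c1+d1*s[0];b=c2+d2*s[1]
    return (a+b)/2,np.linalg.norm(a-b)
E
python3 - <<'E'
from h import *
f=load("top0")["frame"][:,:,::-1];s=load("side0")["frame"][:,:,::-1]
cv2.imwrite("pics/tc.png",cv2.resize(f[165:245,226:416],None,fx=4.2,fy=4.2,interpolation=cv2.INTER_CUBIC))
cv2.imwrite("pics/sc.png",cv2.resize(s[180:305,210:345],None,fx=4.8,fy=4.8,interpolation=cv2.INTER_CUBIC)[:600])
E
```

```text
(no output)
```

View pics/tc.png

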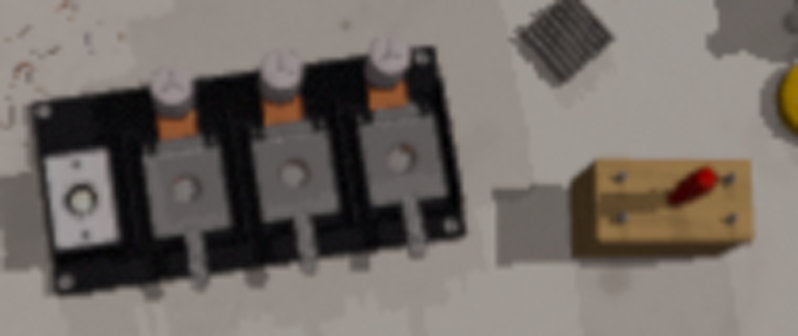

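View pics/sc.png

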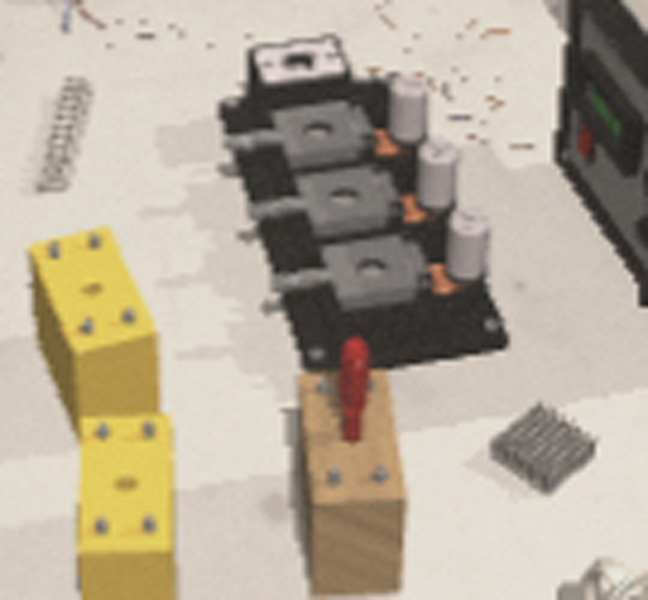

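The crops show the well at top (82,200) and side (300,62). The cover holes are at top (186,188), (294,174), (401,158) and side (318,130), (344,197), (373,267). The block's bits centre on about top (673,200), and the handle's foot is at side (351,438).

Run:
```python
from h import *
np.set_printoptions(precision=1,suppress=True)
T,S=load("top0"),load("side0")
tp=lambda x,y:(226+(x+.5)/4.2-.5,165+(y+.5)/4.2-.5)
sp=lambda x,y:(210+(x+.5)/4.8-.5,180+(y+.5)/4.8-.5)
for n,a,b,z in [("btn",(82,200),(300,62),60),("h1",(186,188),(318,130),55),("h2",(294,174),(344,197),55),("h3",(401,158),(373,267),55),
  ("bits",(673,200),(351.5,430),96)]:
    P,e=tri(T,tp(*a),S,sp(*b)); print(n,"tri",P,"gap",e,"top",plane(T,tp(*a),z),"side",plane(S,sp(*b),z))
# pole tongue tips etc: grey; red handle mask
for n,F,(x0,y0,x1,y1) in (("top",T,(370,195,410,235)),("side",S,(265,240,310,310))):
    hsv=cv2.cvtColor(F["frame"],cv2.COLOR_RGB2HSV);m=((hsv[...,0]<6)|(hsv[...,0]>174))&(hsv[...,1]>170)&(hsv[...,2]>60)
    m[:y0]=0;m[y1:]=0;m[:,:x0]=0;m[:,x1:]=0
    ys,xs=np.nonzero(m);c=np.array([xs.mean(),ys.mean()]);w,v=np.linalg.eigh(np.cov(xs,ys));d=v[:,1];p=(np.c_[xs,ys]-c)@d
    print(n,len(xs),c,"ends",c+d*p.min(),c+d*p.max())
    # block orange-wood mask top face
    if n=="top":
        tops=np.array([plane(T,tp(*q),84) for q in((596,160),(750,160),(750,242),(596,242))]);print(tops,tops.mean(0))
        # white pod
        g=cv2.cvtColor(F["frame"],cv2.COLOR_RGB2GRAY)[195:230,233:258];mm=(g>110).astype(np.uint8)
        cs=max(cv2.findContours(mm,0,2)[0],key=cv2.contourArea);r=cv2.minAreaRect(cs);print("pod",np.array(r[0])+[233,195],r[1:],plane(T,np.array(r[0])+[233,195],60))
for n,F in(("t",T),("s",S)):print(n,proj(F,[[0,0,0]]))
```

```text
btn tri [537.4  93.4  59.5] gap 3.766352425647738 top [535.4  93.2  60. ] side [539.3  93.3  60. ]
h1 tri [546.1  27.6  52.2] gap 1.143614727332897 top [545.   27.6  55. ] side [546.3  24.5  55. ]
h2 tri [556.9 -41.4  51.7] gap 2.4353835545217386 top [555.1 -41.3  55. ] side [557.8 -44.8  55. ]
h3 tri [ 568.7 -110.2   52.4] gap 3.314761423478535 top [ 566.5 -110.    55. ] side [ 570.1 -112.6   55. ]
bits tri [ 538.3 -278.3   84.7] gap 3.834474164887044 top [ 534.3 -275.3   96. ] side [ 538.9 -288.2   96. ]
top 24 [393.  207.5] ends [395.1 205.8] [391. 209.]
[[ 561.3 -230.    84. ]
 [ 562.9 -329.3   84. ]
 [ 510.4 -327.2   84. ]
 [ 509.2 -228.8   84. ]] [ 535.9 -278.8   84. ]
pod [244.8 212. ] ((21.278356552124023, 14.14151668548584), 82.40535736083984) [536.   94.2  60. ]
side 2 [284.  251.5] ends [284. 251.] [284. 252.]
t [[277.6 414. ]]
s [[109.9 230.9]]
```

Run:
```python
from h import *
np.set_printoptions(precision=1,suppress=True)
T,S=load("top0"),load("side0")
tp=lambda x,y:(226+(x+.5)/4.2-.5,165+(y+.5)/4.2-.5)
sp=lambda x,y:(210+(x+.5)/4.8-.5,180+(y+.5)/4.8-.5)
for n,F,(x0,y0,x1,y1) in (("top",T,(370,195,410,235)),("side",S,(272,245,296,275))):
    f=F["frame"].astype(int);m=(f[...,0]>2.2*f[...,1])&(f[...,0]>2.2*f[...,2])&(f[...,0]>60)
    m[:y0]=0;m[y1:]=0;m[:,:x0]=0;m[:,x1:]=0
    ys,xs=np.nonzero(m);c=np.array([xs.mean(),ys.mean()]);w,v=np.linalg.eigh(np.cov(xs,ys));d=v[:,1];p=(np.c_[xs,ys]-c)@d
    e=[c+d*(p.min()-.4),c+d*(p.max()+.4)];e.sort(key=lambda q:q[1])
    print(n,len(xs),c,"ends",*e)
    if n=="top":a=e
    else:b=e
print("top end",tri(T,a[0],S,b[0]),"foot",tri(T,a[1],S,b[1]))
print("foot on 84+",plane(T,a[1],86),plane(S,b[1],84), "centre", tri(T,(a[0]+a[1])/2,S,(b[0]+b[1])/2))
for q in((198,278),(308,265),(416,250)):print("tongue tip",plane(T,tp(*q),52))
for q in((228,143),(252,211),(276,286)):print("tongue tip side",plane(S,sp(*q),52))
B=np.array([[537.4,93.4],[545.7,26.1],[556.5,-43],[568.3,-111.3]]);Y=np.array([137,70,0,-70.])
A=np.zeros((8,4));A[::2,0]=1;A[1::2,1]=1;A[::2,2]=-Y;A[1::2,3]=Y
s=np.linalg.lstsq(A,B.ravel(),rcond=None)[0];print("unit",s[:2],"yaw",np.arctan2(s[2],s[3]),np.hypot(s[2],s[3]),(B.ravel()-A@s))
```

```text
top 31 [392.6 207.8] ends [396.2 206.5] [386.9 209.9]
side 54 [283.6 259. ] ends [283.6 249.6] [283.4 271.4]
top end (array([ 538.2, -282.8,  165. ]), np.float64(3.101959632938081)) foot (array([ 542.5, -282.4,   80.8]), np.float64(1.9023936261085421))
foot on 84+ [ 542.5 -281.    86. ] [ 541.2 -285.5   84. ] centre (array([ 540.3, -282.8,  124. ]), np.float64(0.5868007169051471))
tongue tip [487.7  19.1  52. ]
tongue tip [496.9 -50.7  52. ]
tongue tip [ 507.4 -119.7   52. ]
tongue tip side [484.9  18.2  52. ]
tongue tip side [496.9 -51.4  52. ]
tongue tip side [ 507.8 -122.8   52. ]
unit [557.1 -42.6] yaw 0.15046061938307367 0.9999451943755654 [ 0.8  0.5 -0.9 -0.5 -0.6 -0.4  0.7  0.5]
```

```bash
cat >> h.py <<'E'
def down(phi): return [0,np.cos(phi/2),np.sin(phi/2),0]
U=np.array([557.1,-42.6]);YAW=0.1505
def unit(x,y): c,s=np.cos(YAW),np.sin(YAW); return U+[c*x-s*y,s*x+c*y]
def st(robot,m=""):
    s=robot.get_state();print(m,"t%.1f"%s["clock"],np.round(s["position"],1),"F",np.round(s["ft_force"],1),"gap%.3f gf%.1f"%(s["finger_gap"],s["gripper_force"]));return s
def snap(robot,n,names=("top","side")):
    for k in names:
        f=robot.grab_frame(k);pickle.dump(f,open(f"pics/{k}{n}.pkl","wb"));cv2.imwrite(f"pics/{k}{n}.png",f["frame"][:,:,::-1])
E
python3 - <<'E'
from h import *
from plant import robot
for p in(np.pi/2,-np.pi/2):print(p,robot.inverse_kinematics([540,-282.5,122],down(p)))
o=down(np.pi/2)
robot.move_ptp([540,-282.5,240],o);st(robot)
robot.move_linear([540,-282.5,122],speed=120);st(robot,"at")
robot.clamp(60);robot.sleep(.3);st(robot,"clamp")
robot.move_linear([540,-282.5,240],speed=120);st(robot,"up")
snap(robot,1)
f,g=load("top1")["frame"],load("side1")["frame"]
cv2.imwrite("pics/v1.png",cv2.resize(np.hstack([f[165:265,330:450],g[195:295,225:345]])[:,:,::-1],None,fx=3.3,fy=3.3,interpolation=cv2.INTER_CUBIC))
E
```

```text
1.5707963267948966 [ 0.54169805  0.92682866 -0.2365083   1.48454127  0.27461001  0.76288415
  0.19709556]
-1.5707963267948966 [ 0.17324458  0.99843179  0.5729833   1.49818148 -0.65652504  0.8430241
 -2.15850805]
 t1.6 [ 539.2 -283.9  240. ] F [-0.8 -0.8  0.5] gap1.000 gf0.0
at t2.7 [ 540.3 -282.7  122.7] F [ 0.3 -0.   0. ] gap0.999 gf0.0
clamp t3.6 [ 540.  -282.5  122. ] F [-0.8 -0.3  1.8] gap0.183 gf59.4
up t4.8 [ 539.8 -282.4  239.3] F [ 0.4 -0.5 -1. ] gap0.185 gf59.4
```

View pics/v1.png

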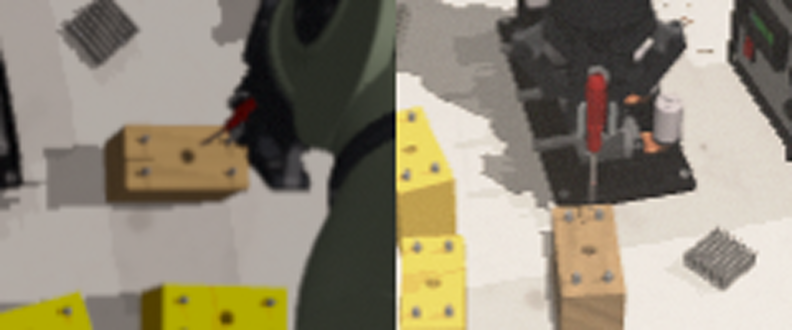

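The driver is held. Its tip is at top (203,143) and side (592,200), and the block hole is at top (187,156) and side (588,249).

Run:
```python
from h import *
np.set_printoptions(precision=1,suppress=True)
T,S=load("top1"),load("side1")
tp=lambda x,y:(330+(x+.5)/3.3-.5,165+(y+.5)/3.3-.5)
sp=lambda x,y:(225+(x-396+.5)/3.3-.5,195+(y+.5)/3.3-.5)
for n,a,b,z in(("tip",(203,143),(592,200),128),("hole",(187,156),(588,249),84)):
    print(n,tri(T,tp(*a),S,sp(*b)),plane(T,tp(*a),z),plane(S,sp(*b),z))
```

```text
tip (array([ 539.9, -277.6,  138.3]), np.float64(4.2821805562400295)) [ 539.7 -280.6  128. ] [ 543.3 -267.2  128. ]
hole (array([ 538.8, -280.1,   83.1]), np.float64(2.5583624242149177)) [ 537.3 -279.8   84. ] [ 540.  -280.6   84. ]
```

Run:
```python
from h import *
from plant import robot
b=unit(0,137)-[0,1.5];print(b)
robot.move_linear([*b,245],speed=250);robot.move_linear([*b,180],speed=120);robot.sleep(.2);st(robot)
snap(robot,2)
f,g=load("top2")["frame"],load("side2")["frame"]
cv2.imwrite("pics/v2.png",cv2.resize(np.hstack([f[160:260,200:320],g[130:230,215:335]])[:,:,::-1],None,fx=3.3,fy=3.3,interpolation=cv2.INTER_CUBIC))
```

```text
[536.55924759  91.35138423]
 t7.4 [536.8  91.4 180.6] F [ 0.2 -0.6 -0.9] gap0.182 gf59.4
```

View pics/v2.png

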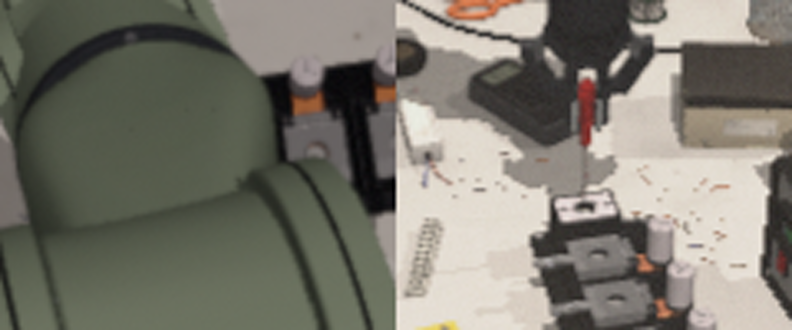

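The tip, at side (584,192), is right over the well at (586,207). Pushing down with a guard.

Run:
```python
from h import *
from plant import robot
b=unit(0,137)-[0,1.5]
robot.move_linear([*b,168],speed=40);st(robot,"pre")
print(robot.move_linear([*b,157],speed=8,guard=9));
for i in range(3): robot.sleep(.4);st(robot)
snap(robot,3,("side",))
robot.move_linear([*b,182],speed=60);robot.sleep(.1);st(robot,"free")
```

```text
pre t8.0 [536.5  91.4 167.8] F [-0.6  0.5 -0.7] gap0.184 gf59.4
True
 t9.3 [536.7  91.4 160.6] F [-0.6 -0.   9.5] gap0.185 gf61.1
 t9.7 [536.7  91.4 160.6] F [ 0.1  0.3 10.4] gap0.188 gf61.1
 t10.1 [536.7  91.4 160.6] F [-0.3 -0.3  9. ] gap0.182 gf61.1
free t10.8 [536.4  91.3 181.8] F [-1.1  0.2 -0.1] gap0.187 gf59.5
```

Run:
```python
from h import *
from plant import robot
for y in(70,0,-70):
    b=unit(0,y)-[0,1.5]
    robot.move_linear([*b,182],speed=150);robot.move_linear([*b,164],speed=60);robot.sleep(.15)
    g=robot.move_linear([*b,150],speed=9,guard=7);robot.sleep(.15);s=st(robot,(y,g))
    loose=s["position"][2]<156
    if loose: robot.sleep(.3);st(robot,"held")
    robot.move_linear([*b,182],speed=70)
    if loose: print("LOOSE",y);break
robot.move_linear([*b,245],speed=250)
snap(robot,4,("side",))
```

```text
(70, True) t12.9 [546.7  25.1 158.7] F [-0.1  0.1  7.9] gap0.186 gf60.9
(0, True) t15.5 [557.2 -44.1 158.7] F [-1.3  0.1  7.8] gap0.185 gf60.9
(-70, True) t18.5 [ 567.7 -113.3  153.7] F [-1.  -0.   8.6] gap0.180 gf60.8
held t18.8 [ 567.7 -113.3  153.7] F [-0.7 -1.   8.8] gap0.185 gf60.8
LOOSE -70
```

The loose bolt is the one at unit y = -70, where the tip went down the extra 5 mm. Returning the driver to its block.

Run:
```python
from h import *
from plant import robot
robot.move_linear([540,-282.5,245],speed=250);robot.move_linear([540,-282.5,203],speed=120);robot.sleep(.2)
g=robot.move_linear([540,-282.5,123],speed=60,guard=8);s=st(robot,g)
if s["position"][2]<128:
    robot.release();robot.sleep(.3);st(robot,"rel")
    robot.move_linear([540,-282.5,240],speed=150);st(robot)
    b=unit(-120,-70);snap(robot,5)
    for phi in (YAW,YAW+np.pi,YAW-np.pi):
        print(robot.inverse_kinematics([*unit(-46,-70),200],down(phi)))
    g=load("side5")["frame"]
    cv2.imwrite("pics/v5.png",cv2.resize(g[195:295,225:345][:,:,::-1],None,fx=3.3,fy=3.3,interpolation=cv2.INTER_CUBIC))
```

```text
False t22.8 [ 540.1 -282.6  123.3] F [ 0.3 -0.1 -0.8] gap0.182 gf59.5
rel t23.8 [ 540.  -282.5  123. ] F [-0.2  0.2 -0.4] gap0.999 gf0.0
 t24.7 [ 539.7 -282.4  239.2] F [-0.1  0.  -0.3] gap0.999 gf0.0
[ 0.11143342  0.71836219  0.09775405  1.70003184 -0.09670066  0.72789447
 -1.16286964]
[ 0.53985885  0.79754788 -0.73322418  1.68576312  0.64785348  0.91681336
  1.26810695]
[ 0.53985885  0.79754788 -0.73322418  1.68576312  0.64785348  0.91681336
  1.26810695]
```

View pics/v5.png

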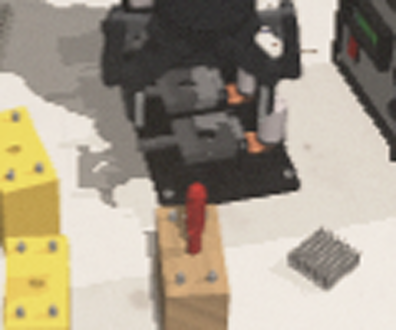

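The driver is home, standing upright in the block. Next I'll check whether the arm can follow the cover's arc, with the tool swinging along with the tongue.

```bash
cat >> h.py <<'E'
from scipy.spatial.transform import Rotation as Ro
GX,HX=-49.,35.
def pose(th,a,sg):
    z=np.array([np.sin(a),0,-np.cos(a)]);y=np.array([0,sg,0.]);M=np.c_[np.cross(y,z),y,z]
    q=(Ro.from_euler("z",YAW)*Ro.from_matrix(M)).as_quat();r=HX-GX
    x=HX-r*np.cos(th)-1*np.sin(th);zz=53+r*np.sin(th)-np.cos(th)
    return [*unit(x,-70),zz],[q[3],*q[:3]]
E
python3 - <<'E'
from h import *
from plant import robot
np.set_printoptions(precision=2,suppress=True)
for sg in(1,-1):
  for a0 in(20,35,45):
    r=[]
    for th in(0,.3,.6,.9,1.2):
        q=robot.inverse_kinematics(*pose(th,np.radians(a0)-th,sg)); r.append(q)
    print(sg,a0,*["None" if q is None else q for q in r],sep="\n ")
E
```

```text
1
 20
 [ 0.85  1.34 -1.35  2.11  1.82  1.12  0.37]
 [ 0.44  0.95 -0.51  1.83  0.85  0.54  1.1 ]
 [ 0.43  1.05 -0.67  1.48  0.67  1.13  1.27]
 [ 0.32  1.19 -0.69  1.06  0.62  1.65  1.4 ]
 None
1
 35
 [ 0.91  1.43 -1.35  2.32  2.25  1.17  0.12]
 [ 0.84  1.27 -1.35  2.07  1.7   1.09  0.44]
 [ 0.46  0.94 -0.6   1.75  0.78  0.7   1.16]
 [ 0.4   1.06 -0.69  1.36  0.65  1.26  1.32]
 [ 0.28  1.23 -0.68  0.89  0.62  1.79  1.45]
1
 45
 [ 0.96  1.55 -1.35  2.42  2.52  1.28  0.06]
 [ 0.88  1.31 -1.35  2.21  1.99  1.08  0.23]
 [ 0.42  0.88 -0.41  1.92  0.91  0.33  1.04]
 [ 0.45  0.98 -0.68  1.55  0.69  0.99  1.25]
 [ 0.34  1.13 -0.7   1.11  0.62  1.53  1.39]
-1
 20
 [ 0.49  0.99 -0.47  2.13  2.37  0.34  2.79]
 [ 0.15  0.91  0.04  1.84 -0.13  0.35 -1.12]
 [ 0.05  0.98  0.16  1.49 -0.07  0.92 -1.22]
 [ 0.    1.14  0.24  1.08 -0.05  1.47 -1.24]
 None
-1
 35
 [ 0.67  1.13 -0.69  2.32  2.78  0.79  2.56]
 [ 0.36  0.9  -0.25  2.08  2.54  0.14  2.57]
 [ 0.12  0.89  0.07  1.76 -0.12  0.49 -1.15]
 [ 0.03  0.99  0.17  1.37 -0.07  1.06 -1.23]
 [-0.    1.19  0.25  0.9  -0.06  1.63 -1.25]
-1
 45
 [ 0.81  1.32 -0.91  2.42  2.84  1.1   2.72]
 [ 0.53  0.96 -0.47  2.22  2.78  0.47  2.41]
 [ 0.21  0.85 -0.03  1.93 -0.19  0.19 -1.05]
 [ 0.07  0.92  0.12  1.56 -0.09  0.78 -1.2 ]
 [ 0.01  1.08  0.21  1.13 -0.07  1.35 -1.24]
```

```bash
cat >> h.py <<'E'
TH,A0,A1=1.1,np.radians(6),np.radians(-38)
def arc(th): return pose(th,A0+(A1-A0)*th/TH,-1)
E
python3 - <<'E'
from h import *
from plant import robot
np.set_printoptions(precision=2,suppress=True)
p,o=arc(0)
robot.move_ptp([*p[:2],230],o);print(robot.get_state()["q"])
robot.move_linear([*p[:2],110],speed=120)
for th in(0,.3,.6,.9,1.1):print(robot.inverse_kinematics(*arc(th)))
robot.move_linear(p,speed=80,guard=10);st(robot)
snap(robot,6)
f,g=load("top6")["frame"],load("side6")["frame"]
cv2.imwrite("pics/v6.png",cv2.resize(np.hstack([f[160:260,260:380],g[170:270,225:345]])[:,:,::-1],None,fx=3.3,fy=3.3,interpolation=cv2.INTER_CUBIC))
E
```

```text
[ 0.15  0.64  0.06  1.77 -0.12  0.64 -1.13]
[ 0.19  0.94 -0.01  1.91 -0.15  0.19 -1.09]
[ 0.08  0.95  0.13  1.69 -0.13  0.61 -1.15]
[ 0.01  1.02  0.24  1.43 -0.13  1.02 -1.17]
[-0.02  1.13  0.28  1.11 -0.1   1.42 -1.21]
[-0.01  1.24  0.3   0.85 -0.08  1.71 -1.22]
 t28.1 [ 519.3 -119.2   52.4] F [ 1.1  0.8 -0. ] gap1.002 gf0.0
```

View pics/v6.png

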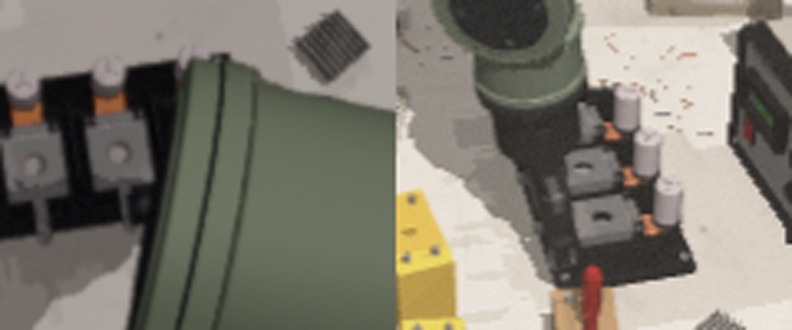

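The gripper is at the near cover's tongue, and the side view shows the cover at (603,215) closed. Clamp, then follow the arc.

Run:
```python
from h import *
from plant import robot
robot.clamp(30);robot.sleep(.2);s=st(robot,"clamp")
if .07<s["finger_gap"]<.16:
    for th in np.linspace(0,TH,12)[1:]:
        p,o=arc(th);robot.move_linear(p,speed=30,attitude=o);s=st(robot,"%.2f"%th)
        if np.linalg.norm(s["ft_force"])>40 or s["finger_gap"]<.05:print("STOP");break
    robot.sleep(.3);st(robot)
    snap(robot,7)
    f,g=load("top7")["frame"],load("side7")["frame"]
    cv2.imwrite("pics/v7.png",cv2.resize(np.hstack([f[160:260,260:380],g[170:270,225:345]])[:,:,::-1],None,fx=3.3,fy=3.3,interpolation=cv2.INTER_CUBIC))
```

```text
clamp t29.1 [ 519.1 -119.    52. ] F [-0.9  1.6  3.1] gap0.109 gf33.1
0.10 t29.5 [ 519.4 -119.    60.1] F [ 1.   1.5 -4.3] gap0.110 gf32.4
0.20 t29.9 [ 520.6 -118.8   68.4] F [ 0.2  2.3 -3.6] gap0.108 gf32.4
0.30 t30.4 [ 522.5 -118.6   76.5] F [ 0.8  2.1 -3.9] gap0.112 gf32.3
0.40 t30.8 [ 525.2 -118.2   84.4] F [ 0.7  2.4 -4.3] gap0.106 gf32.3
0.50 t31.2 [ 528.7 -117.6   92.1] F [ 0.9  4.4 -4.5] gap0.104 gf32.4
0.60 t31.7 [ 532.9 -117.    99.3] F [-0.3  4.6 -4.3] gap0.105 gf32.4
0.70 t32.1 [ 537.8 -116.2  106. ] F [-0.3  4.1 -5. ] gap0.111 gf32.5
0.80 t32.5 [ 543.3 -115.4  112.2] F [-2.4  5.8 -3.8] gap0.110 gf32.6
0.90 t33.0 [ 549.4 -114.5  117.7] F [-1.6  5.9 -3.7] gap0.111 gf32.7
1.00 t33.4 [ 556.  -113.5  122.7] F [-2.7  7.1 -4.2] gap0.110 gf32.8
1.10 t33.8 [ 563.2 -112.4  127. ] F [-4.2  7.5 -2.9] gap0.112 gf33.0
 t34.1 [ 563.2 -112.4  127. ] F [-3.5  7.  -3. ] gap0.108 gf32.9
```

View pics/v7.png

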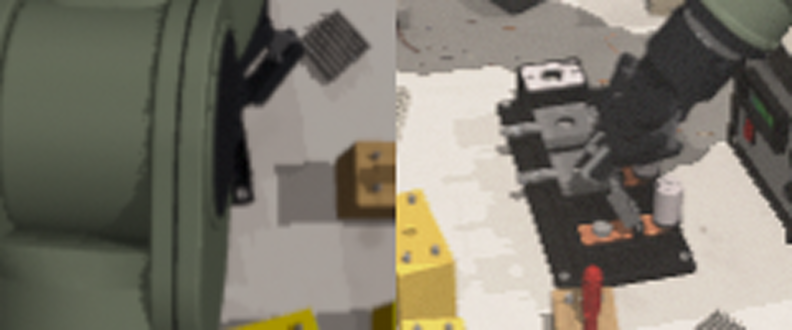

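The side view shows the near cover swung up in the fingers at about (610,190), with its bolt bare at (601,228). The other two covers are closed and the driver is in its block. Handing in.

```bash
python3 -c "
from plant import robot
print(robot.hand_in())"
```

```text
the job is handed in; nothing more can be done
None
```

I held the button in for about a second, found the loose bolt at the end away from the button pod and pushed it right down. The screwdriver is back in its block, and the arm is holding that bolt's cover open at about 63° (worked out from the gripper's position). The job is handed in, but no verdict came back.

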